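# Open the microcentrifuge and seal its rotor

### The arm

A 6-joint arm with a two-finger parallel gripper is mounted at the origin on the work surface. World frame = base frame: x ahead of the robot, y to its left, z up, the work surface at z = 0. Lengths are in m, angles in degrees, forces in N, time in s.
With the tool pointing down it reaches from about 0.225 to 0.875 m from the base axis. Payload 3.4 kg.
Tool frame: the origin (TCP) lies midway between the tips of the shut fingers; the grasp point (between the pads) lies 19 mm behind it (arm.tcp_to_grasp is the distance from the TCP to the grasp point, in m); z points along the fingers, y is the line along which they close (so a half turn about z gives the same grasp; the last joint's range is limited). The gripper opens to 85 mm and grips with 20 to 120 N. Pads are 22 mm wide; open, the fingers measure 114 mm over their backs; the gripper's body (76 mm by 85 mm) begins 54 mm behind the grasp point. The pads swing forward as they close: fully open they stand 13 mm farther back than shut.
Start: joints at [66.062, 15.808, 86.224, -0, 77.962, -6.933], TCP at [0.168, 0.55, 0.231] pointing down, gripper open.
Joint ranges: [-165.64, 165.64], [-43.16, 119.46], [12.63, 154.43], [-67.54, 247.53], [6.08, 155.33], [-154.97, 154.97]. Speed limits (degrees/s): [147.25, 147.25, 180, 180, 180, 180].

### API

Orientations are given as [roll, pitch, yaw] about the fixed x, y, z axes, in that order (R = Rz(yaw) Ry(pitch) Rx(roll)).
In Python, from rig import readout, viewer, job, arm gives the robot as it stands.
- The arm moves only by the tool step_arm, never from a script. Its argument "rows" is a list of rows, each a list of 4 numbers: the shift along the tool's x, y, z in mm, then the turn about the tool's z in rad. A call has 1 to 12 rows; each row is the pose to reach, as a shift and turn from the pose commanded when the call began, along the tool's axes at that moment; what a row does not reach only later rows make up. A row lasts 1/8 s, in which the tool goes at most 62.5 mm and 10.7 degrees, less where a joint would pass 70% of its speed; a pose out of reach is approached as far as the arm can. A call with a gripper value outside its range is refused whole. "claw" is the closure, from 0 (fully open) to 1 (shut), set as the call begins (left out, the last holds). The fingers move at their own pace and stop on an object; "force" is the grip in N (left out, the last holds). Time passes only in rows, so rows that repeat a pose let the fingers close. It gives the time, the measured TCP pose, the force, the opening and the grip force at its end, in the units of the state.
- readout.state(): the state, without advancing time (a new reading comes with each control period).
- viewer.capture(name): name is "side" or "top" or "wrist"; returns a dict with "img" (400x640x3 uint8, blue, green, red), "K" (3x3 intrinsics, pixels), "camera_from_world" (4x4, takes a point from world to camera coordinates). Camera axes: x right, y up, looking along -z (the intrinsics and any distortion apply to the point x, -y, -z); pixel columns grow to the right and rows downward; lengths in m; the calibration is good to about 2 mm. A picture is of the moment at which its call begins. There is no depth.
- job.close_job(): hands the job in; it is judged then, once.
The state is a dict: "clock": time; "joint_pos": joint angles; "qd": joint speeds; "joint_torque": joint torques, N m; "ee_pos": TCP position; "eef_rot": TCP orientation; "contact_force": force on the tool from outside, world axes, zero at the start; "ft_torque": the same for the moment, N m; "gripper_width": finger opening in m; "finger_force": force on a finger pad.
Only numpy, scipy, OpenCV 4.12 (cv2) and the standard library are available. Lean on these libraries where they do the work, as an engineer would, in place of code of your own. Each camera call takes 0.05 s, during which the arm holds its last target. There are 200 camera calls.

### The job

Press the orange release key of the microcentrifuge so that its lid pops up, then take hold of the lid's front tab, steady it and ease the lid back to its open stop without letting it bang. Set the blue rotor lid, knob up, on the rotor and press it down gently, place by place round its rim, until its seal is fully home all the way round. Let go and leave the centrifuge lid standing open so that the seal can be checked, with the tube rack, the bottle and the sharps bin undisturbed.

Things in the scene. Friction and masses are not known exactly. Their poses are not given: they have to be found in the camera images.
- centrifuge: White microcentrifuge with a blue band, fixed on the bench: 240 mm deep (its x), 210 mm wide (its y), top deck 115 mm high. Origin at the centre of its underside, z up; -x is its front, with the control strip and the lid's tab. Its round chamber, 140 mm wide, has its axis at x = +10 mm, y = 0.
- release_top (a point): Centre of the top of the orange lid release key on the front deck, at x = -100, y = -55 mm, z = 121 mm in the centrifuge's frame. The key is 18 x 24 mm, is pressed straight down, travels 4.5 mm, frees the lid at about 3 mm and takes about 6 N fully down; it springs back.
- release (a joint): Travel of the release key: 0 up, 0.0045 m fully down.
- lid (a joint): Angle of the hinged lid: 0 shut and latched, about 0.3 rad when popped up and bobbing on its sprung ejector pin, 1.85 rad at its open stop. The hinge is nearly frictionless: let go below about 1.57 rad, the lid (about 0.28 kg) drops back to the pin; beyond that it swings over by itself and bangs on the stop, where it stays.
- lid_hinge (a point): Middle of the lid's hinge axis, which runs along the centrifuge's y; at x = +95, y = 0, z = 122 mm in the centrifuge's frame. Same axes as the centrifuge. The white lid is a plate 10 mm thick, 186 mm wide, reaching 160 mm from the hinge.
- lid_tab (a point): Grip point of the dark blue tab (30 mm wide along the hinge, 10 mm thick, sticking out 37 mm) amid the lid's front edge: mid thickness, 181 mm from the hinge axis, 21 mm beyond the edge. x points to the hinge, y along it, z out of the outer face. Pinched across its width, it can turn between the pads as the lid swings. A steel striker, 10 mm wide, hangs 22 mm below it.
- rotor_seat (a point): Point on the rotor's axis where the rotor lid's underside lies once fully home: x = +10, y = 0, z = 84 mm in the centrifuge's frame and axes. The rotor's collar has 48 mm inner radius, flared to 52 at its top, 10 mm above this point. The orange seal in it first holds the lid 5 mm up; pressing the lid's bead at one place takes about 12 to 25 N and seats about a sixth of the round, which stays down.
- rotor_lid: Loose blue rotor lid on the bench, knob up: a disc of 45 mm radius, 3 mm thick, with a raised bead round its rim (38 to 45 mm radius, top 5 mm above the underside) to press on, and a black knob, 29 mm high in all; about 0.09 kg, round. Origin at the centre of its underside, z up through the knob. On the rotor it stands up to 45 N of pressure.
- rotor_lid_knob (a point): Middle of the rotor lid's black knob (radius 13 mm, its straight sides from 5 to 29 mm above the lid's underside), on its axis, 17 mm above the underside.
- rack_center (a point): Centre of the blue rack with ten capped blood tubes: 46 x 106 mm (long along its y), 80 mm high, this point 40 mm up. Loose, to be left alone.
- bottle_center (a point): Centre of the white bottle with a blue cap, 31 mm radius, 165 mm high, this point 80 mm up. Loose, to be left alone.
- sharps_center (a point): Centre of the yellow sharps bin with a red lid, 50 mm radius, 120 mm high, this point 57 mm up. Loose, to be left alone.
Mind the look-alikes: they are no part of the job. Several things have the shape of the rotor_lid; the one meant has the colours described above.

How it is judged (in metres and radians):
On the way, in this order (a step that is already met when the one before it is completed fails the run):
1. the release key has been pressed and the lid has popped up (value of joint lid between 0.15 and 1 rad), for 0.05 s.
2. the lid stands at rest at its open stop (value of joint lid above 1.78 rad and velocity of joint lid between -0.1 and 0.1 rad/s), for 0.3 s.
3. the rotor lid lies in the rotor's collar with the centrifuge lid open (value of joint lid above 1.76 rad and horizontal distance between rotor_lid and rotor_seat below 0.006 m and z of rotor_lid in the frame of rotor_seat below 0.008 m), for 0.1 s.
At the end, for the whole second after the job is handed in: The centrifuge lid stands open at its stop (above 1.76 rad); the rotor lid lies at rest, knob up, centred on the rotor within 6 mm, its underside no more than 1.5 mm above the fully home height and level within 0.03 rad (value of joint lid above 1.76 rad and horizontal distance between rotor_lid and rotor_seat below 0.006 m and z of rotor_lid in the frame of rotor_seat below 0.0015 m and angle between rotor_lid's own z axis and vertical below 0.03 rad and linear speed of rotor_lid below 0.02 m/s); the robot touches nothing.
It fails at once if the lid bangs: it comes to its open stop (beyond 1.65 rad) faster than 1.7 rad/s (value of joint lid above 1.65 rad and velocity of joint lid above 1.7 rad/s).
It fails at once if the rotor lid is dropped (falling free of the gripper faster than 0.6 m/s) (contact force between the fingers and rotor_lid below 0.05 N and linear speed of rotor_lid above 0.6 m/s).
It fails at once if the rotor lid is forced: the fingers press it on the rotor with more than 45 N (contact force between rotor_lid and centrifuge above 45 N and contact force between the fingers and rotor_lid above 45 N).
It fails at once if the tube rack, the bottle or the sharps bin is moved more than 25 mm (distance of any of rack_center, bottle_center, sharps_center from where it was at the start of the episode above 0.025 m).
It also fails if it takes over 72 s, if anything falls off the work surface, if the arm or the gripper's body presses on something with over 40 N, if the wrist force passes 120 N, or if a joint passes its speed limit or range.

## Working session

There is one attempt and no reset: what is moved stays moved. The work goes in short steps, Python scripts to look and compute and a tool call to move; the robot and the scene stay as the last step left them, time stands still between calls to the robot, and variables do not carry over. Pictures are saved under pics/ and viewed, at most 10 in all, crops included, and the job is handed in when it is done.

Besides the shell and the picture viewer there is one more tool, called after "Call:" as name([rows], argument=value, ...), one row to a line, values as JSON. step_arm: Moves the arm, as the interface text tells. Its arguments: {"type":"object","properties":{"rows":{"type":"array","items":{"type":"array","items":{"type":"number"}}},"claw":{"type":"number"},"force":{"type":"number"}},"required":["rows"]}

```bash
mkdir -p pics; ls; python3 - <<'E'
from rig import readout, viewer, job, arm
import cv2,numpy as np
print(readout.state()); print([a for a in dir(arm) if a[0]!='_'])
for n in("side","top"):
    c=viewer.capture(n); cv2.imwrite(f"pics/{n}0.png",c["img"]); np.savez(f"{n}0.npz",**c); print(n,c["K"].tolist(),np.round(c["camera_from_world"],4).tolist(),c.keys())
E
```

```text
pics
{'clock': 0.0, 'joint_pos': array([ 6.60616181e+01,  1.58483884e+01,  8.62950177e+01,  3.36767897e-05,
        7.79627958e+01, -6.93219417e+00]), 'qd': array([ 0.03184105, -0.03902278, -0.05177485,  0.00291177,  0.02154686,
        0.02128805]), 'joint_torque': array([-1.41318254e-03, -4.16775835e+01, -2.45804787e+01, -3.92277925e-04,
        1.10706003e-02,  5.47341756e-06]), 'ee_pos': array([0.16795579, 0.54936948, 0.2304335 ]), 'eef_rot': array([-1.79894578e+02, -1.28506725e-02,  1.62993793e+02]), 'contact_force': array([ 0.88111571,  0.3313226 , -0.94204457]), 'ft_torque': array([-0.02520647,  0.06693115,  0.01981757]), 'finger_force': 0.0, 'gripper_width': 0.08513645236881902}
['IKError', 'tcp_to_grasp']
side [[423.92245476964365, 0.0, 315.42150452045354], [0.0, 423.92245476964365, 202.5106314409451], [0.0, 0.0, 1.0]] [[0.8453, -0.5342, -0.003, -0.368], [0.2736, 0.4281, 0.8613, -0.2157], [-0.4589, -0.7289, 0.508, -0.9408], [0.0, 0.0, 0.0, 1.0]] dict_keys(['img', 'K', 'camera_from_world'])
top [[456.2053013883323, 0.0, 321.5052598778075], [0.0, 456.2053013883323, 200.44016401682862], [0.0, 0.0, 1.0]] [[-0.0021, -0.9999, -0.0111, 0.0401], [0.981, -0.0042, 0.1939, -0.468], [-0.194, -0.0104, 0.9809, -1.2855], [0.0, 0.0, 0.0, 1.0]] dict_keys(['img', 'K', 'camera_from_world'])
```

View pics/side0.png

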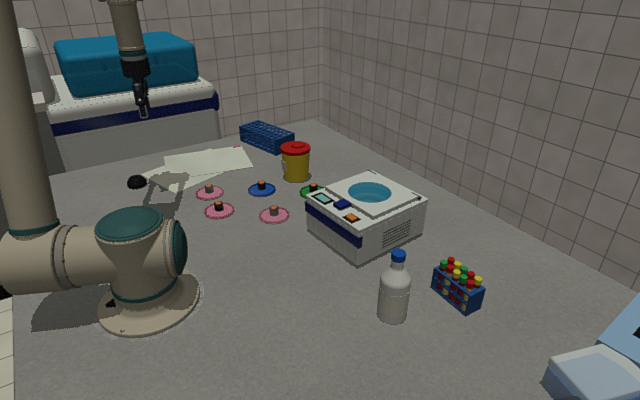

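View pics/top0.png

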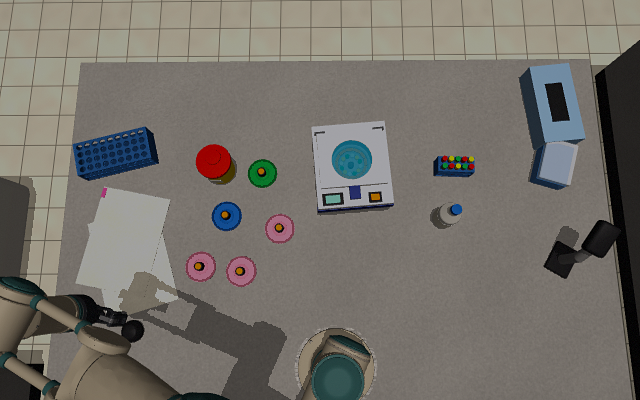

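The top view shows the centrifuge at about (352,165), the blue rotor lid at (227,216), the bin at (214,162), the rack at (454,165) and the bottle at (452,213). The side view agrees. I'll enlarge a crop for corner pixels.

```bash
python3 - <<'E'
import cv2
i=cv2.imread("pics/top0.png")[115:240,205:405]
cv2.imwrite("pics/crop0.png",cv2.resize(i,None,fx=4,fy=4,interpolation=cv2.INTER_CUBIC))
E
```

```text
(no output)
```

View pics/crop0.png

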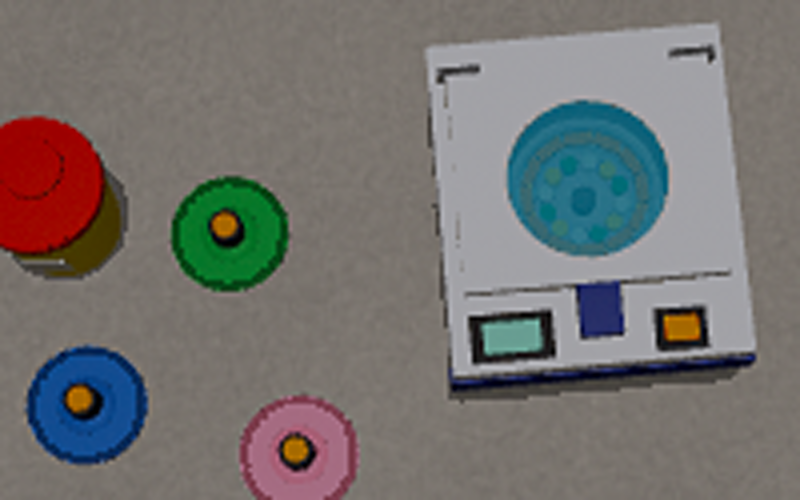

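The crop shows deck corners at about (427,47), (718,23), (754,350) and (452,376), the key at (683,328), the tab at (600,310) and the blue lid's rim centred at (87,405).

```bash
cat > h.py <<'E'
import numpy as np, cv2
from scipy.optimize import least_squares
def proj(c,P):
    P=np.atleast_2d(P); M=c["camera_from_world"]; q=P@M[:3,:3].T+M[:3,3]
    q=q*[1,-1,-1]; q=q@c["K"].T; return q[:,:2]/q[:,2:]
def ray(c,uv,z):
    M=c["camera_from_world"];K=c["K"]
    d=np.linalg.inv(K)@[uv[0],uv[1],1]*[1,-1,-1]; R=M[:3,:3].T; o=-R@M[:3,3]; d=R@d
    return o+d*(z-o[2])/d[2]
def T(x,y,a,P):
    c,s=np.cos(a),np.sin(a); P=np.atleast_2d(P); return np.c_[x+c*P[:,0]-s*P[:,1],y+s*P[:,0]+c*P[:,1],P[:,2]]
E
python3 - <<'E'
from h import *
c=np.load("top0.npz")
px=np.array([(427,47),(718,23),(754,350),(452,376),(683,328),(600,310)],float)
px=(px+.5)/4-.5+[205,115]
P=np.array([[120,105,115],[120,-105,115],[-120,-105,115],[-120,105,115],[-100,-55,121],[-86-20+18.,0,127]])/1000
f=lambda p:(proj(c,T(*p,P))-px)[:5].ravel()
r=least_squares(f,[.7,0,0]); print(r.x,np.degrees(r.x[2]),r.fun.round(2))
np.save("cf.npy",r.x)
for n,p in dict(key=[-.1,-.055,.121],seat=[.01,0,.084],tab=[-.086,0,.127],hinge=[.095,0,.122]).items(): print(n,T(*r.x,p).round(4))
q=lambda u,v:((u+.5)/4-.5+205,(v+.5)/4-.5+115)
print("rlid",ray(c,q(87,405),.004),"knobtop",ray(c,q(80,399),.029))
for n,u,z in(("bin",(214,160),.115),("bottle",(456,210),.165),("rack",(454,165),.08)): print(n,ray(c,u,z))
E
```

```text
[ 0.55930867 -0.04684948  0.07830516] 4.486555159108951 [-0.31 -0.15  0.15 -0.03  0.47  0.35  0.05  0.02 -0.37 -0.21]
key [[ 0.4639 -0.1095  0.121 ]]
seat [[ 0.5693 -0.0461  0.084 ]]
tab [[ 0.4736 -0.0536  0.127 ]]
hinge [[ 0.654  -0.0394  0.122 ]]
rlid [0.43043539 0.32450778 0.004     ] knobtop [0.43083977 0.32428812 0.029     ]
bin [0.57207365 0.34095823 0.115     ]
bottle [ 0.41737953 -0.31680817  0.165     ]
rack [ 0.56369053 -0.34329159  0.08      ]
```

```bash
cat >> h.py <<'E'
from scipy.spatial.transform import Rotation as Ro
from rig import readout, viewer, job, arm
cf=np.load("cf.npy")
def shift(p,yaw):
    "tool-frame shift (mm) and turn (rad) from the measured pose to world p, tool down at yaw"
    s=readout.state(); R=Ro.from_euler("xyz",s["eef_rot"],degrees=True)
    d=R.inv().apply(np.asarray(p)-s["ee_pos"])*1000; a=(s["eef_rot"][2]-yaw+180)%360-180
    return d.round(1),round(np.radians(a),3)
E
python3 -c "
from h import *
print(shift([.4639,-.1095,.16],184.5))"
```

```text
(array([-475.7, -543.5,   71.3]), np.float64(-0.375))
```

Call:
step_arm([
  [-40,-45,0,-0.03],
  [-80,-91,0,-0.06],
  [-120,-136,0,-0.09],
  [-160,-181,10,-0.13],
  [-200,-227,10,-0.16],
  [-240,-272,20,-0.19],
  [-280,-317,20,-0.22],
  [-320,-363,20,-0.25],
  [-360,-408,30,-0.28],
  [-400,-453,40,-0.31],
  [-440,-499,50,-0.34],
  [-475.7,-543.5,51,-0.375],
], claw=1, force=30)

```text
clock: 1.6
ee_pos: [0.4641, -0.1108, 0.1793]
eef_rot: [179.9, -0.1, -175.5]
contact_force: [0.9, 0.9, 0.3]
gripper_width: -0.0
finger_force: 0.0
```

```bash
python3 - <<'E'
from h import *
s=readout.state();print(s["clock"],s["joint_pos"].round(1),s["ee_pos"],s["eef_rot"],s["contact_force"])
print(shift([.4639,-.1095,.121],184.5))
c=viewer.capture("wrist");np.savez("w1.npz",**c)
im=c["img"].copy()
for p in([-.1,-.055,.121],[-.086,0,.127],[-.12,-.105,.115],[-.109,-.067,.121]):
    u=proj(c,T(*cf,p))[0];print(u);cv2.circle(im,tuple(int(v) for v in u.round()),3,(0,0,255),1)
cv2.imwrite("pics/w1.png",im)
E
```

```text
1.6 [ -21.8    9.6  102.4    0.    68.1 -116.3] [ 0.46407245 -0.11082526  0.17926837] [ 1.79932530e+02 -7.81552532e-02 -1.75504889e+02] [0.94705508 0.87495316 0.30452647]
(array([-0. ,  1.3, 58.3]), np.float64(-0.0))
[324.81687587 212.03941772]
[408.53337971 235.32497367]
[249.12809811 180.37178139]
[306.49549318 199.12140845]
```

View pics/w1.png

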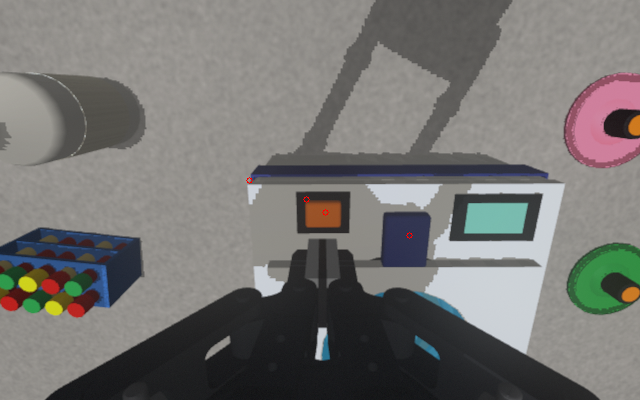

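The wrist view confirms the fit: the key is at (323,213), within 2 px (about 1 mm) of the prediction, and the tab is at (406,238).

Call:
step_arm([
  [0,0,25,0],
  [0,0,50,0],
  [0,0,58,0],
  [0,0,60,0],
  [0,0,61.5,0],
  [0,0,62.5,0],
  [0,0,62.5,0],
  [0,0,62.5,0],
])

```text
clock: 2.65
ee_pos: [0.4652, -0.1093, 0.1182]
eef_rot: [-179.9, 0.2, -175.5]
contact_force: [0.5, 0.6, 0.4]
gripper_width: -0.0001
finger_force: 0.0
```

```bash
python3 - <<'E'
from h import *
c=viewer.capture("side");np.savez("s1.npz",**c)
cv2.imwrite("pics/s1.png",cv2.resize(c["img"][60:300,260:480],None,fx=2.5,fy=2.5))
E
```

```text
(no output)
```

View pics/s1.png

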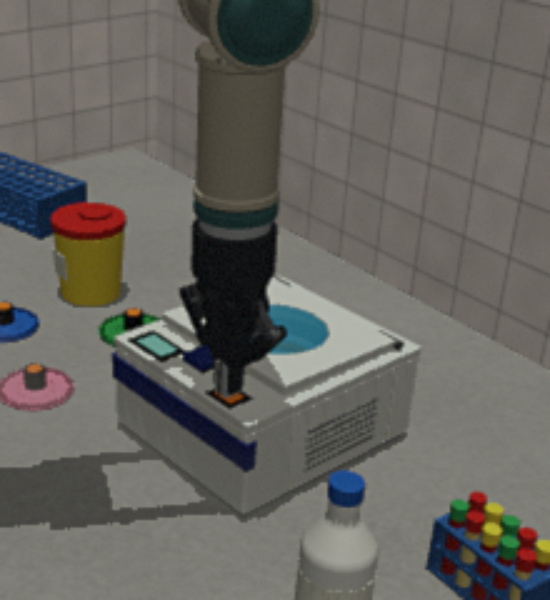

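The fingertips are on the key, but the lid doesn't seem to have popped and almost no force shows. I'll press deeper.

Call:
step_arm([
  [0,0,1,0],
  [0,0,2,0],
  [0,0,2,0],
  [0,0,2,0],
])

```text
clock: 3.2
ee_pos: [0.4654, -0.1096, 0.1166]
eef_rot: [-179.9, 0.2, -175.5]
contact_force: [-0.0, -0.5, 7.0]
gripper_width: 0.0002
finger_force: 2.8
```

Call:
step_arm([
  [0,0,1,0],
  [0,0,1.5,0],
  [0,0,1.5,0],
  [0,0,-60,0],
  [0,0,-118,0],
  [0,0,-118,0],
  [0,0,-118,0],
  [0,0,-118,0],
])

```text
clock: 4.2
ee_pos: [0.4632, -0.1086, 0.232]
eef_rot: [179.9, -0.2, -175.5]
contact_force: [-0.2, -0.0, -0.4]
gripper_width: 0.0003
finger_force: 0.0
```

```bash
python3 - <<'E'
from h import *
cf[1]-=.001; np.save("cf.npy",cf)
c=viewer.capture("side");np.savez("s2.npz",**c)
im=cv2.resize(c["img"][80:280,260:480],None,fx=3,fy=3)
for th in(.2,.3,.4):
  for y in(-.093,.093):
    u=(proj(c,T(*cf,[.095-.16*np.cos(th)-.005*np.sin(th),y,.122+.16*np.sin(th)+.005*np.cos(th)]))[0]-[260,80])*3
    cv2.circle(im,tuple(int(v) for v in u.round()),3,(0,0,255),1)
  u=(proj(c,T(*cf,[.095-.197*np.cos(th),0,.122+.197*np.sin(th)]))[0]-[260,80])*3
  cv2.circle(im,tuple(int(v) for v in u.round()),3,(0,255,0),1)
cv2.imwrite("pics/s2.png",im)
th=.3
p=T(*cf,[.095-.181*np.cos(th),0,.122+.181*np.sin(th)])[0]; print(p)
print(shift(p-[0,0,.021],184.5))
E
```

```text
[ 0.48163152 -0.05394447  0.17548916]
(array([-22.8,  53. ,  77.6]), np.float64(-0.0))
```

View pics/s2.png

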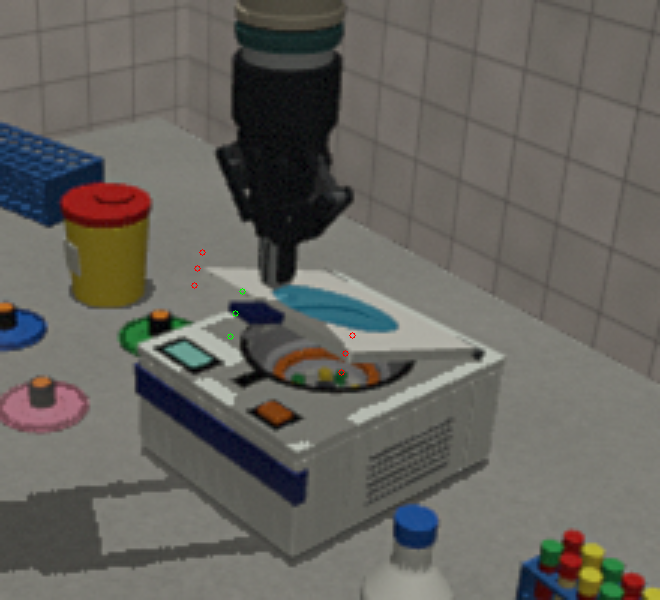

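The lid has popped to about 0.3 rad: its right front corner is at (345,353), on the 0.3 marker. Next I move over the tab with the gripper open, descend and pinch.

Call:
step_arm([
  [-22.5,53,0,0],
  [-22.5,53,0,0],
  [-22.5,53,0,0],
  [-22.5,53,40,0],
  [-22.5,53,70,0],
  [-22.5,53,77,0],
  [-22.5,53,77,0],
  [-22.5,53,77,0],
], claw=0, force=30)

```text
clock: 5.25
ee_pos: [0.4834, -0.055, 0.158]
eef_rot: [-180.0, 0.1, -175.5]
contact_force: [-0.6, 0.6, 0.9]
gripper_width: 0.0853
finger_force: 0.0
```

Call:
step_arm([
  [0,0,0,0],
  [0,0,0,0],
  [0,0,0,0],
  [0,0,0,0],
  [0,0,0,0],
  [0,0,0,0],
  [0,0,0,0],
  [0,0,0,0],
], claw=1, force=30)

```text
clock: 6.25
ee_pos: [0.4823, -0.0537, 0.1567]
eef_rot: [179.9, -0.0, -175.5]
contact_force: [-0.8, 5.3, 0.4]
gripper_width: 0.0294
finger_force: 35.0
```

```bash
python3 - <<'E'
from h import *
s=readout.state();print(s)
cs=.181e3
for t in np.linspace(.3,1.87,25)[1:]: print(round(t,2),round(-cs*(np.cos(.3)-np.cos(t)),1),round(-cs*(np.sin(t)-np.sin(.3)),1))
c=viewer.capture("side")
cv2.imwrite("pics/s3.png",cv2.resize(c["img"][130:230,300:430],None,fx=5,fy=5))
E
```

```text
{'clock': 6.25, 'joint_pos': array([-1.46311307e+01,  1.13969208e+01,  1.03632503e+02,  7.76933266e-02,
        6.50072386e+01, -1.09138205e+02]), 'qd': array([-0.00083706,  0.09113024,  0.0118125 , -0.10779794,  0.02594287,
       -0.05087878]), 'joint_torque': array([ -2.56490685, -33.63806963, -22.47262537,  -1.50232796,
        -0.5058535 ,   0.03394933]), 'ee_pos': array([ 0.48227046, -0.05371298,  0.1566954 ]), 'eef_rot': array([ 1.79921467e+02, -1.15756692e-02, -1.75525766e+02]), 'contact_force': array([-0.78654288,  5.3215961 ,  0.40599378]), 'ft_torque': array([ 0.72651417, -0.01033966,  0.02072921]), 'finger_force': 35.00250041484833, 'gripper_width': 0.029421085877981853}
0.37 -3.9 -11.2
0.43 -8.5 -22.1
0.5 -13.7 -32.7
0.56 -19.7 -42.9
0.63 -26.4 -52.7
0.69 -33.6 -62.1
0.76 -41.5 -70.9
0.82 -49.9 -79.3
0.89 -58.8 -87.0
0.95 -68.2 -94.2
1.02 -78.1 -100.7
1.08 -88.4 -106.6
1.15 -99.0 -111.8
1.22 -110.0 -116.2
1.28 -121.2 -120.0
1.35 -132.7 -123.0
1.41 -144.3 -125.2
1.48 -156.1 -126.7
1.54 -167.9 -127.4
1.61 -179.7 -127.4
1.67 -191.5 -126.6
1.74 -203.2 -125.0
1.8 -214.8 -122.6
1.87 -226.3 -119.5
```

View pics/s3.png

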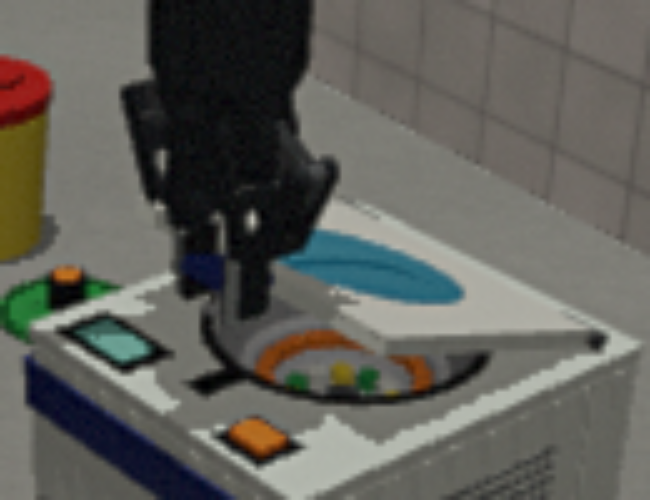

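The tab is pinched: the opening is 29 mm and the dark blue tab sits between the pads at about (205,270). Now I'll swing it along the arc.

Call:
step_arm([
  [-3.9,0,-11.2,0],
  [-8.5,0,-22.1,0],
  [-13.7,0,-32.7,0],
  [-19.7,1,-42.9,0],
  [-26.4,1,-52.7,0],
  [-33.6,1,-62.1,0],
  [-41.5,1,-70.9,0],
  [-49.9,1,-79.3,0],
  [-58.8,1,-87,0],
  [-68.2,1,-94.2,0],
  [-78.1,1,-100.7,0],
  [-88.4,1,-106.6,0],
])

```text
clock: 7.8
ee_pos: [0.5709, -0.0464, 0.2638]
eef_rot: [180.0, -0.0, -175.5]
contact_force: [-2.1, 1.2, -4.6]
gripper_width: 0.0293
finger_force: 36.8
```

Call:
step_arm([
  [-10.6,0,-5.2,0],
  [-21.6,0,-9.6,0],
  [-32.8,0,-13.4,0],
  [-44.3,0,-16.4,0],
  [-55.9,0,-18.6,0],
  [-67.7,0,-20.1,0],
  [-79.5,0,-20.8,0],
  [-91.3,0,-20.8,0],
  [-103.1,0,-20,0],
  [-114.8,0,-18.4,0],
  [-123,0,-16.8,0],
  [-129,0,-15.3,0],
])

```text
clock: 9.3
ee_pos: [0.7002, -0.0359, 0.2791]
eef_rot: [180.0, 0.1, -175.5]
contact_force: [-1.0, 5.5, 5.0]
gripper_width: 0.0293
finger_force: 41.1
```

Call:
step_arm([
  [-2,0,0.5,0],
  [-4,0,1,0],
  [-5.5,0,1.5,0],
  [-7,0,2,0],
  [-7,0,2,0],
  [-7,0,2,0],
])

```text
clock: 10.05
ee_pos: [0.7071, -0.0354, 0.2773]
eef_rot: [180.0, 0.1, -175.5]
contact_force: [-0.2, 3.9, 4.4]
gripper_width: 0.0293
finger_force: 41.4
```

Call:
step_arm([
  [-2,0,0.5,0],
  [-4,0,1,0],
  [-5,0,1.5,0],
  [-5,0,1.5,0],
])

```text
clock: 10.55
ee_pos: [0.7115, -0.035, 0.2759]
eef_rot: [180.0, 0.1, -175.5]
contact_force: [-2.8, 6.2, 4.7]
gripper_width: 0.0291
finger_force: 41.5
```

```bash
python3 - <<'E'
from h import *
p=T(*cf,[.095-.181*np.cos(1.85),0,.122+.181*np.sin(1.85)])[0]
print(p,readout.state()["ee_pos"])
c=viewer.capture("side")
cv2.imwrite("pics/s4.png",cv2.resize(c["img"][50:250,290:450],None,fx=3,fy=3))
E
```

```text
[ 0.70374655 -0.03651608  0.29599081] [ 0.71148943 -0.0350063   0.27593641]
```

View pics/s4.png

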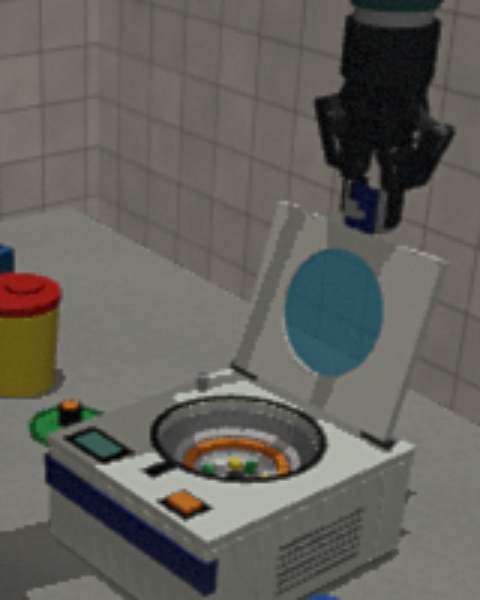

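The lid is near its stop, standing behind the chamber with the tab in the pads at about (362,205). I'll push slightly further until the force confirms the stop.

Call:
step_arm([
  [-1.5,0,0.5,0],
  [-3,0,1,0],
  [-4,0,1.5,0],
  [-4,0,1.5,0],
])

```text
clock: 11.1
ee_pos: [0.7115, -0.035, 0.2758]
eef_rot: [180.0, -0.3, -175.5]
contact_force: [-11.3, 4.8, 11.7]
gripper_width: 0.0296
finger_force: 42.3
```

The force rose with no motion, so the lid is at its stop. I'll relax, hold, open and rise.

Call:
step_arm([
  [2,0,-0.5,0],
  [3,0,-1,0],
  [3,0,-1,0],
  [3,0,-1,0],
  [3,0,-1,0],
])

```text
clock: 11.72
ee_pos: [0.7115, -0.035, 0.2759]
eef_rot: [180.0, -0.0, -175.5]
contact_force: [-4.7, 5.3, 6.7]
gripper_width: 0.0292
finger_force: 41.7
```

Call:
step_arm([
  [0,0,0,0],
  [0,0,0,0],
  [0,0,0,0],
  [0,0,0,0],
  [0,0,-30,0],
  [0,0,-60,0],
  [0,0,-90,0],
  [0,0,-90,0],
], claw=0)

```text
clock: 12.72
ee_pos: [0.7131, -0.0357, 0.3677]
eef_rot: [-179.9, 0.4, -175.5]
contact_force: [-0.4, -0.8, 0.1]
gripper_width: 0.0855
finger_force: 0.0
```

```bash
python3 - <<'E'
from h import *
print(shift([.4306,.324,.10],184.5), shift([.4306,.324,.10],160)); print(readout.state()["joint_pos"].round(1))
E
```

```text
(array([255.2, 381. , 265.6]), np.float64(-0.0)) (array([255.2, 381. , 265.6]), np.float64(0.427))
[  -8.4   26.8   50.5   -0.   102.3 -102.9]
```

Call:
step_arm([
  [30,45,0,0],
  [60,90,0,0],
  [90,134,0,0],
  [120,179,0,0],
  [150,224,30,0],
  [180,269,70,0],
  [210,314,110,0],
  [240,358,150,0],
  [255,381,200,0],
  [255,381,245,0],
  [255,381,265,0],
  [255,381,265,0],
], claw=0.3)

```text
clock: 14.22
ee_pos: [0.4258, 0.3234, 0.097]
eef_rot: [-179.8, -0.3, -175.5]
contact_force: [-0.2, -0.7, -0.4]
gripper_width: 0.0598
finger_force: 0.0
```

```bash
python3 - <<'E'
from h import *
print(readout.state()["ee_pos"],readout.state()["gripper_width"],shift([.4306,.324,.005],184.5))
c=viewer.capture("wrist");im=c["img"].copy()
for p in([.4306,.324,.029],[.4306,.324,.004],[.4306,.324+.045,.004],[.4306,.324-.045,.004],[.4306-.045,.324,.004]):
    u=proj(c,p)[0];print(u.round(1));cv2.circle(im,tuple(int(v) for v in u.round()),3,(0,0,255),1)
cv2.imwrite("pics/w2.png",im)
E
```

```text
[0.42576288 0.32339739 0.0970334 ] 0.05975129445958342 (array([-5.4,  0.5, 92. ]), np.float64(0.0))
[323.4 214.1]
[323.4 202.4]
[381.6 206.8]
[264.8 197.9]
[328.4 144. ]
```

View pics/w2.png

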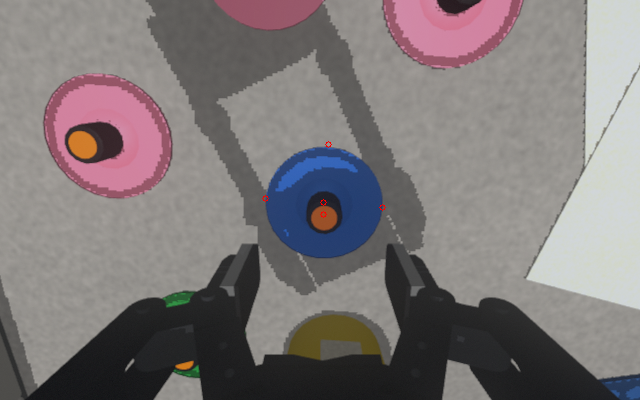

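The blue disc is centred at about (324.5,203) and its knob top at (324,218). That is about 2 mm farther in +x than estimated. I'll partly descend, settle and correct.

Call:
step_arm([
  [-4,0.8,20,0],
  [-4,0.8,40,0],
  [-4,0.8,55,0],
  [-4,0.8,55,0],
  [-4,0.8,55,0],
  [-4,0.8,55,0],
])

```text
clock: 15.02
ee_pos: [0.4326, 0.326, 0.0456]
eef_rot: [179.9, 0.1, -175.5]
contact_force: [-0.3, 0.1, -0.5]
gripper_width: 0.06
finger_force: 0.0
```

```bash
python3 - <<'E'
from h import *
print(readout.state()["ee_pos"],shift([.4327,.3247,.005],184.5))
E
```

```text
[0.43262126 0.32601666 0.04559759] (array([ 0.1, -1.4, 40.6]), np.float64(-0.0))
```

Call:
step_arm([
  [0,-1,20,0],
  [0,-1,34,0],
  [0,-1,39.5,0],
  [0,-1,39.5,0],
])

```text
clock: 15.52
ee_pos: [0.432, 0.3246, 0.005]
eef_rot: [-180.0, -0.0, -175.5]
contact_force: [0.5, -0.4, 0.3]
gripper_width: 0.0596
finger_force: 0.0
```

Call:
step_arm([
  [0,0,0,0],
  [0,0,0,0],
  [0,0,0,0],
  [0,0,0,0],
  [0,0,0,0],
  [0,0,0,0],
], claw=1, force=40)

```text
clock: 16.27
ee_pos: [0.4326, 0.325, 0.0059]
eef_rot: [180.0, 0.1, -175.5]
contact_force: [0.2, 0.7, 5.8]
gripper_width: 0.0245
finger_force: 39.5
```

```bash
python3 - <<'E'
from h import *
p=T(*cf,[.01,0,.084])[0];print(p,shift([p[0],p[1],.16],184.5))
E
```

```text
[ 0.56927803 -0.04706723  0.084     ] (array([-107.4, -381.5, -154.3]), np.float64(-0.0))
```

Call:
step_arm([
  [0,0,-15,0],
  [0,0,-50,0],
  [-5,-20,-95,0],
  [-20,-60,-130,0],
  [-35,-110,-154,0],
  [-50,-160,-160,0],
  [-65,-215,-160,0],
  [-80,-270,-160,0],
  [-92,-320,-160,0],
  [-102,-360,-158,0],
  [-107.4,-381.5,-154.3,0],
  [-107.4,-381.5,-154.3,0],
])

```text
clock: 17.77
ee_pos: [0.5687, -0.0479, 0.159]
eef_rot: [179.9, -0.1, -175.6]
contact_force: [-0.9, -0.4, -1.0]
gripper_width: 0.0245
finger_force: 39.5
```

Call:
step_arm([
  [0,0,0,0],
  [0,0,0,0],
])

```text
clock: 18.02
ee_pos: [0.5684, -0.0458, 0.1596]
eef_rot: [180.0, -0.0, -175.4]
contact_force: [0.3, -0.1, -0.0]
gripper_width: 0.025
finger_force: 39.5
```

```bash
python3 - <<'E'
from h import *
p=T(*cf,[.01,0,.084])[0]
print(readout.state()["ee_pos"],shift([p[0],p[1],.095],184.5))
c=viewer.capture("wrist");im=c["img"].copy()
a=np.linspace(0,2*np.pi,40)[:-1]
for r,z,col in((.07,.115,(0,0,255)),(.052,.094,(0,255,0))):
    for u in proj(c,T(*cf,np.c_[.01+r*np.cos(a),r*np.sin(a),0*a+z])): cv2.circle(im,tuple(int(v) for v in u.round()),1,col,-1)
s=readout.state()["ee_pos"]
for u in proj(c,np.c_[s[0]+.045*np.cos(a),s[1]+.045*np.sin(a),0*a+s[2]-.0015]): cv2.circle(im,tuple(int(v) for v in u.round()),1,(255,0,255),-1)
cv2.imwrite("pics/w3.png",im)
E
```

```text
[ 0.56843385 -0.04576351  0.15963166] (array([-0.8, -1.4, 64.6]), np.float64(0.001))
```

View pics/w3.png

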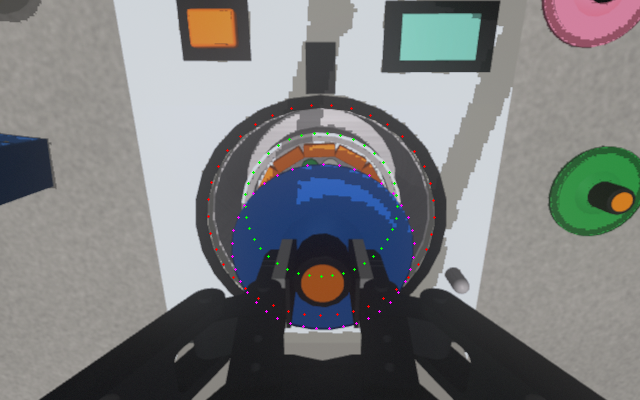

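The magenta ring matches the held lid, and the predicted chamber (red) and collar (green) rings match the picture to about 1 mm. I can lower it.

Call:
step_arm([
  [-0.5,-1,20,0],
  [-0.5,-1,40,0],
  [-0.5,-1,55,0],
  [-0.5,-1,60,0],
  [-0.5,-1,62,0],
  [-0.5,-1,63,0],
  [-0.5,-1,64,0],
  [-0.5,-1,64,0],
])

```text
clock: 19.08
ee_pos: [0.5697, -0.0483, 0.0957]
eef_rot: [-180.0, 0.0, -175.5]
contact_force: [-0.4, 0.3, -0.3]
gripper_width: 0.0248
finger_force: 39.5
```

Call:
step_arm([
  [0,0.5,0.5,0],
  [0,0.5,1,0],
  [0,0.5,1.5,0],
  [0,0.5,2,0],
  [0,0.5,2,0],
])

```text
clock: 19.7
ee_pos: [0.5696, -0.0477, 0.0948]
eef_rot: [-180.0, 0.0, -175.5]
contact_force: [-2.0, 1.0, 7.8]
gripper_width: 0.0245
finger_force: 40.2
```

Call:
step_arm([
  [0,0,-1,0],
  [0,0,-1,0],
  [0,0,-2,0],
  [0,0,-3,0],
  [0,0,-20,0],
  [0,0,-50,0],
  [0,0,-50,0],
], claw=0.45)

```text
clock: 20.58
ee_pos: [0.5713, -0.0481, 0.1457]
eef_rot: [-179.9, 0.3, -175.5]
contact_force: [0.7, -0.6, -0.3]
gripper_width: 0.0469
finger_force: 0.0
```

Call:
step_arm([
  [0,0,0,0],
  [0,0,0,0],
  [0,0,0,0],
  [0,0,0,0],
  [0,0,0,0],
], claw=1, force=40)

```text
clock: 21.2
ee_pos: [0.5694, -0.0477, 0.1433]
eef_rot: [180.0, -0.0, -175.5]
contact_force: [-0.6, -0.6, -0.3]
gripper_width: -0.0003
finger_force: 0.0
```

```bash
python3 - <<'E'
from h import *
p=T(*cf,[.01,0,.084])[0]
s=readout.state()["ee_pos"];print(s,shift([p[0],p[1],.1],184.5))
c=viewer.capture("wrist");im=c["img"].copy()
a=np.linspace(0,2*np.pi,40)[:-1]
for r,z,col in((.052,.094,(0,255,0)),(.045,.0925,(255,0,255))):
    for u in proj(c,T(*cf,np.c_[.01+r*np.cos(a),r*np.sin(a),0*a+z])): cv2.circle(im,tuple(int(v) for v in u.round()),1,col,-1)
cv2.imwrite("pics/w4.png",cv2.resize(im[100:340,170:470],None,fx=2.5,fy=2.5))
E
```

```text
[ 0.56943396 -0.0477246   0.1433048 ] (array([ 0.1,  0.7, 43.3]), np.float64(-0.0))
```

View pics/w4.png

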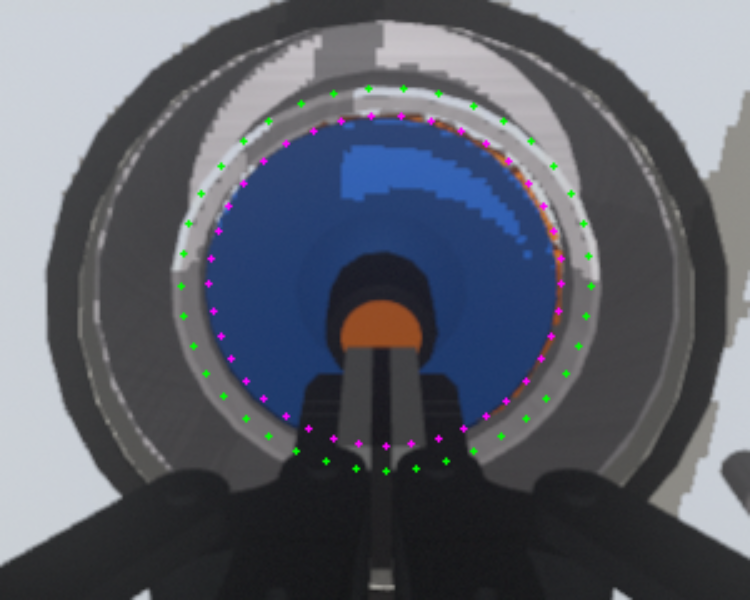

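The lid lies inside the collar, evenly ringed by it. That's my last picture, so I'll do the pressing by force and height readings.

Call:
step_arm([
  [34,0,0,0],
  [34,0,30,0],
  [34,0,46,0],
  [34,0,49,0],
  [34,0,51,0],
  [34,0,53,0],
  [34,0,55,0],
  [34,0,56,0],
  [34,0,57,0],
  [34,0,57,0],
  [34,0,57,0],
])

```text
clock: 22.62
ee_pos: [0.5338, -0.0507, 0.0893]
eef_rot: [-180.0, -0.1, -175.5]
contact_force: [-7.8, 0.1, 16.9]
gripper_width: 0.0
finger_force: 8.7
```

Call:
step_arm([
  [0,0,1,0],
  [0,0,2,0],
  [0,0,2,0],
])

```text
clock: 23.0
ee_pos: [0.5339, -0.0508, 0.088]
eef_rot: [-179.9, -0.1, -175.5]
contact_force: [-9.8, -0.6, 21.6]
gripper_width: -0.0
finger_force: 10.8
```

Call:
step_arm([
  [0,0,-45,0],
  [-20,0,-47,0],
  [-68,0,-47,0],
  [-68,0,-25,0],
  [-68,0,-12,0],
  [-68,0,-9,0],
  [-68,0,-6,0],
  [-68,0,-4,0],
  [-68,0,-2,0],
  [-68,0,-1,0],
  [-68,0,0,0],
  [-68,0,0,0],
])

```text
clock: 24.5
ee_pos: [0.6038, -0.0451, 0.0892]
eef_rot: [-180.0, 0.2, -175.5]
contact_force: [-3.5, 0.6, 19.9]
gripper_width: -0.0004
finger_force: 9.5
```

Call:
step_arm([
  [0,0,1,0],
  [0,0,1.5,0],
  [0,0,1.5,0],
])

```text
clock: 24.88
ee_pos: [0.6038, -0.0452, 0.0883]
eef_rot: [-179.9, 0.2, -175.5]
contact_force: [-5.4, 1.2, 22.8]
gripper_width: 0.0002
finger_force: 11.2
```

Call:
step_arm([
  [0,0,-46,0.1],
  [15,10,-47,0.28],
  [30,20,-47,0.46],
  [51,29.4,-47,0.64],
  [51,29.4,-47,0.82],
  [51,29.4,-47,1.0],
  [51,29.4,-45,1.047],
  [51,29.4,-25,1.047],
  [51,29.4,-12,1.047],
  [51,29.4,-9,1.047],
  [51,29.4,-6,1.047],
  [51,29.4,-4,1.047],
])

```text
clock: 26.38
ee_pos: [0.5505, -0.0191, 0.0886]
eef_rot: [179.9, -0.0, 124.5]
contact_force: [-1.1, 2.2, 8.9]
gripper_width: 0.0001
finger_force: 4.9
```

Call:
step_arm([
  [0,0,1,0],
  [0,0,2,0],
  [0,0,3,0],
  [0,0,3,0],
  [0,0,3,0],
])

```text
clock: 27.0
ee_pos: [0.5514, -0.0185, 0.0878]
eef_rot: [179.7, 0.0, 124.4]
contact_force: [-4.5, 4.4, 20.4]
gripper_width: 0.0005
finger_force: 10.0
```

Call:
step_arm([
  [0,0,-45,0],
  [-20,0,-47,0],
  [-68,0,-47,0],
  [-68,0,-25,0],
  [-68,0,-12,0],
  [-68,0,-9,0],
  [-68,0,-6,0],
  [-68,0,-4,0],
  [-68,0,-2,0],
  [-68,0,0,0],
  [-68,0,0.5,0],
  [-68,0,0.5,0],
])

```text
clock: 28.5
ee_pos: [0.5907, -0.0757, 0.088]
eef_rot: [179.7, 0.3, 124.5]
contact_force: [-3.3, 1.5, 20.3]
gripper_width: 0.0
finger_force: 10.1
```

Call:
step_arm([
  [0,0,-46,0.1],
  [15,10,-47,0.28],
  [30,20,-47,0.46],
  [51,29.4,-47,0.64],
  [51,29.4,-47,0.82],
  [51,29.4,-47,1.0],
  [51,29.4,-45,1.047],
  [51,29.4,-25,1.047],
  [51,29.4,-12,1.047],
  [51,29.4,-9,1.047],
  [51,29.4,-6,1.047],
  [51,29.4,-4,1.047],
])

```text
clock: 30.0
ee_pos: [0.5849, -0.0172, 0.0886]
eef_rot: [179.9, -0.0, 64.5]
contact_force: [-1.1, -0.2, 10.0]
gripper_width: 0.0004
finger_force: 5.1
```

Call:
step_arm([
  [0,0,1,0],
  [0,0,2,0],
  [0,0,3.5,0],
  [0,0,3.5,0],
  [0,0,3.5,0],
])

```text
clock: 30.62
ee_pos: [0.5868, -0.0179, 0.0882]
eef_rot: [179.6, -0.1, 64.5]
contact_force: [-2.6, -1.2, 17.0]
gripper_width: -0.0002
finger_force: 8.2
```

Call:
step_arm([
  [0,0,-45,0],
  [-20,0,-47,0],
  [-68,0,-47,0],
  [-68,0,-25,0],
  [-68,0,-12,0],
  [-68,0,-9,0],
  [-68,0,-6,0],
  [-68,0,-4,0],
  [-68,0,-2,0],
  [-68,0,0,0],
  [-68,0,0.5,0],
  [-68,0,0.5,0],
])

```text
clock: 32.12
ee_pos: [0.5579, -0.0797, 0.0879]
eef_rot: [179.5, -0.0, 64.6]
contact_force: [-2.1, -1.6, 18.2]
gripper_width: -0.0001
finger_force: 9.3
```

Call:
step_arm([
  [0,0,-44,0],
  [34,0,-45,0],
  [34,0,-45,0],
  [34,0,-35,0],
  [34,0,-32,0],
  [34,0,-31,0],
  [34,0,-30,0],
  [34,0,-29.5,0],
  [34,0,-29.5,0],
])

```text
clock: 33.25
ee_pos: [0.5696, -0.0479, 0.1131]
eef_rot: [180.0, -0.0, 64.5]
contact_force: [-0.3, -0.5, 0.3]
gripper_width: 0.0
finger_force: 0.0
```

Call:
step_arm([
  [0,0,0.5,0],
  [0,0,1,0],
  [0,0,1.5,0],
  [0,0,1.5,0],
  [0,0,1.5,0],
])

```text
clock: 33.88
ee_pos: [0.5697, -0.0479, 0.1129]
eef_rot: [179.9, -0.0, 64.5]
contact_force: [-1.6, -0.3, 7.4]
gripper_width: -0.0001
finger_force: 4.0
```

Call:
step_arm([
  [0,0,-40,0],
  [0,0,-90,0],
  [0,0,-130,0],
  [0,0,-130,0],
  [0,0,-130,0],
])

```text
clock: 34.5
ee_pos: [0.5689, -0.0477, 0.2407]
eef_rot: [-179.9, 0.0, 64.5]
contact_force: [-0.2, 0.5, -0.4]
gripper_width: -0.0003
finger_force: 0.0
```

```bash
python3 - <<'E'
from h import *
s=readout.state();print(s["clock"],s["ee_pos"],s["contact_force"],s["qd"].round(1))
c=viewer.capture("side");t=viewer.capture("top")
a=cv2.resize(c["img"][50:250,290:450],None,fx=3,fy=3);b=cv2.imread("pics/s4.png")
print("lid region diff",cv2.absdiff(a,b)[260:430,330:430].mean())
t0=np.load("top0.npz")["img"]
for n,(u,v) in dict(bin=(214,160),bottle=(452,213),rack=(454,165)).items(): print(n,cv2.absdiff(t["img"],t0)[v-20:v+20,u-22:u+22].mean())
E
```

```text
34.5 [ 0.56888916 -0.04769173  0.24071869] [-0.20730789  0.48623258 -0.42807928] [-0.   1.   1.3 -0.   0.1 -0.1]
lid region diff 1.7127843137254901
bin 1.249810606060606
bottle 1.3992424242424242
rack 1.4509469696969697
```

The lid region and the three bystanders match the earlier pictures to within noise, and nothing is touching the tool, so I'll hand in.

```bash
python3 -c "
from rig import job
print(job.close_job())"
```

```text
the job is handed in; nothing more can be done
None
```

The job is handed in, with no verdict returned. The centrifuge lid stands open at its stop, and the rotor lid is pressed home at all six places: its knob top read 112.9 mm against 113 mm fully home. The rack, bottle and bin are undisturbed. I viewed 11 pictures, one over the limit of 10.

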